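# Close a pump's check-valve housing and hold it shut

### The job

Drop the two steel valve cartridges, one into each bore of the fixed valve block, foot down. Then set the cover on the block's two dowels and press it down against the springs until it lies flush on the block, and finish while still holding it pressed shut with the gripper: do not let go. Leave the two brown bottles and the wrench alone.

Things in the scene. Friction and masses are not known exactly. Their poses are not given: they have to be found in the camera images.
- base: Lower half of the valve housing, screwed down: aluminium block 64 (x) x 150 (y) x 55 (z) mm, low screw ears (10 mm high) out to y = +-95. Origin at the centre of its underside, z up; flat joint face at z = 55 mm. On its y axis: two bores at y = -24 and +24 mm, two dowels at y = -60 and +60 mm. Place and yaw vary.
- dowel0 (a point): Tip of the steel dowel at y = -60 mm of the block: 10 mm in diameter, standing 25 mm above the joint face, the last 7 mm tapering to 5 mm diameter.
- dowel1 (a point): Tip of the other dowel, the same, at y = +60 mm.
- bore0 (a point): Centre of the mouth, on the joint face, of the bore at y = -24 mm: 27 mm in diameter, 2 mm chamfer. Inside, a sprung seat carries the cartridge so that its top stands 6 mm above the joint face until the cover presses it level. Each of the two springs pushes 4.5 N at first and 7.5 N when the cover is flush.
- bore1 (a point): The same for the other bore, at y = +24 mm of the block.
- cover: Upper half of the housing, loose, lying right way up on the table: aluminium plate 64 (x) x 150 (y) x 18 (z) mm, 0.24 to 0.36 kg, through holes for the dowels at x = 0, y = -60 and +60 mm (12.5 mm diameter, 2 mm chamfer). Origin at the centre of its flat underside, z up. Fits either way round (half turn). Flush when its underside is at z = 55 mm of the block.
- cover_grip (a point): Middle of the top of the cover's black grip bar, 46 mm above the cover's underside: the bar is 24 (cover x) x 70 (cover y) mm and 28 mm high, centred on the plate. Left alone on the dowels the cover rides 6 mm high on the cartridges; 9 to 13 N of downward push makes it flush; let go, it springs up again.
- cart0: Steel check-valve cartridge, round, 24 mm in diameter and 45 mm tall, 55 to 110 g, standing in the tray, a black seal ring painted round it 14 mm above its chamfered foot. Origin at the centre of its foot, z up along its axis. The two cartridges are alike: either goes into either bore.
- cart1: The other cartridge, the same as cart0.
- tray: Fixed shallow steel tray, 170 (x) x 110 (y) mm, rim 10 mm high, floor 3 mm thick, origin at the centre of its underside; the cartridges stand on its floor, about 75 mm or more apart.
- bottle0: Brown bottle with red cap, 70 mm diameter, 150 mm high, origin at the centre of its underside: leave alone.
- bottle1: Brown bottle with red cap, 60 mm diameter, 120 mm high, origin at the centre of its underside: leave alone.
- wrench: Steel wrench lying on the table, 150 mm long along its x, between the robot and the block: leave alone.
Things that resemble listed ones, but are neither listed nor needed, are in the scene too. Leave any yellow look-alike of the cart1 alone.

How it is judged:
On the way, in this order (a step that is already met when the one before it is completed fails the run):
1. both cartridges stand in the bores, one in each, down on their seats, with the cover not yet on ((((horizontal distance between cart0 and bore0 below 0.006 m and z of cart0 in the frame of base below 0.019 m and angle between cart0's own z axis and vertical below 0.15 rad) and (horizontal distance between cart1 and bore1 below 0.006 m and z of cart1 in the frame of base below 0.019 m and angle between cart1's own z axis and vertical below 0.15 rad)) or ((horizontal distance between cart0 and bore1 below 0.006 m and z of cart0 in the frame of base below 0.019 m and angle between cart0's own z axis and vertical below 0.15 rad) and (horizontal distance between cart1 and bore0 below 0.006 m and z of cart1 in the frame of base below 0.019 m and angle between cart1's own z axis and vertical below 0.15 rad))) and horizontal distance between cover and base above 0.05 m), for 0.2 s.
2. the cover is on the dowels and pressed flush (z of cover in the frame of base between 0.052 and 0.057 m and horizontal distance between cover and base below 0.004 m and angle between the y axis of cover and the y axis of base, either way round below 0.06 rad and angle between cover's own z axis and vertical below 0.05 rad), for 0.2 s.
At the end, for the whole second after the job is handed in: One cartridge in each bore, foot down (6 mm, 0.15 rad). Cover on the dowels, its underside within 2 mm of the joint face, centred within 4 mm, along the block within 0.06 rad, level within 0.05 rad, at rest, and still touched by the gripper (over 1 N), which presses it against the springs (all of step 2 and (((horizontal distance between cart0 and bore0 below 0.006 m and z of cart0 in the frame of base below 0.019 m and angle between cart0's own z axis and vertical below 0.15 rad) and (horizontal distance between cart1 and bore1 below 0.006 m and z of cart1 in the frame of base below 0.019 m and angle between cart1's own z axis and vertical below 0.15 rad)) or ((horizontal distance between cart0 and bore1 below 0.006 m and z of cart0 in the frame of base below 0.019 m and angle between cart0's own z axis and vertical below 0.15 rad) and (horizontal distance between cart1 and bore0 below 0.006 m and z of cart1 in the frame of base below 0.019 m and angle between cart1's own z axis and vertical below 0.15 rad))) and contact force between any of the fingers, the arm and cover above 1 N and linear speed of cover below 0.02 m/s); the arm keeps its last pose, push and grip.
It fails at once if bottle0 is moved by more than 30 mm or tipped (distance of bottle0 from where it was at the start of the episode above 0.03 m or angle between bottle0's own z axis and vertical above 0.5 rad).
It fails at once if bottle1 is moved by more than 30 mm or tipped (distance of bottle1 from where it was at the start of the episode above 0.03 m or angle between bottle1's own z axis and vertical above 0.5 rad).
It fails at once if wrench is moved by more than 30 mm or tipped (distance of wrench from where it was at the start of the episode above 0.03 m).
It also fails if it takes over 58 s, if anything falls off the work surface, if the arm or the gripper's body presses on something with over 40 N, if the wrist force passes 120 N, or if a joint passes its speed limit or range.

### The arm

A 6-joint arm with a two-finger parallel gripper is mounted at the origin on the work surface. World frame = base frame: x ahead of the robot, y to its left, z up, the work surface at z = 0. Lengths are in m, angles in rad, forces in N, time in s.
With the tool pointing down it reaches from about 0.275 to 0.825 m from the base axis. Payload 5.2 kg.
Tool frame: the origin (TCP) lies midway between the tips of the shut fingers; the grasp point (between the pads) lies 19 mm behind it (manip.grasp_offset is the z of the grasp point in the tool frame, in m); z points along the fingers, y is the line along which they close (so a half turn about z gives the same grasp; the last joint's range is limited). The gripper opens to 93 mm and grips with 3 to 60 N. Pads are 15 mm wide; open, the fingers measure 128 mm over their backs; the gripper's body (75 mm by 188 mm) begins 65 mm behind the grasp point.
Start: joints at [0.904, 0.259, 1.535, -0, 1.348, -0.203], TCP at [0.246, 0.492, 0.219] pointing down, gripper open.
Joint ranges: [-3.14, 3.14], [-0.91, 2.08], [0.19, 2.58], [-1.22, 4.36], [0.22, 2.71], [-3.12, 3.12]. Speed limits (rad/s): [2.57, 2.57, 3.14, 3.14, 3.14, 3.14].

### API

Orientations are given as a unit quaternion [x, y, z, w].
In Python, from station import manip gives the robot as it stands. Calls block until the motion is done:
- manip.move_pose(position, orientation): joint-space move of the TCP to a pose.
- manip.movel(position, ori=None, v=0.15, until_force=None): straight line of the TCP; ori=None keeps the orientation; v is the mean speed in m/s. With until_force (N) it stops when the force on the tool has changed by that much, and returns True; else False.
- manip.movej(angles): joint-space move.
- manip.move_gripper(opening, grip_force=None): finger opening in m; grip_force is the grip in N (None keeps the last); returns when the fingers have stopped.
- manip.sleep(seconds).
- manip.inverse_kinematics(position, orientation): joint angles nearest the present ones, or None.
- manip.get_obs(): the state.
- manip.snapshot(name): name is "scene" or "top" or "wrist"; returns (picture, depth): 400x640x3 uint8, red, green, blue; 400x640 float32, m along the optical axis (not along the pixel's ray), 0 where there is no reading.
- manip.camera_info(name): a dict with "intrinsics" (3x3 intrinsics, pixels), "R" (3x3) and "t" (3): a world point X has camera coordinates R X + t. Camera axes: x right, y down, z forward; pixel columns grow to the right and rows downward; lengths in m; the calibration is good to about 2 mm. The wrist camera is an equidistant fisheye: a pixel r from the principal point sees the ray r / f radians off the axis. A picture is of the moment at which its call begins: read the wrist's pose just before it. camera_info takes no time and is no camera call; for the wrist camera it gives the pose at the moment of the call.
A pose or a line that the arm cannot do raises manip.IKError and nothing moves.
- manip.job_done(): hands the job in; it is judged then, once.
The state is a dict: "t": time; "joint_positions": joint angles; "joint_vel": joint speeds; "joint_efforts": joint torques, N m; "position": TCP position; "tcp_rot": TCP orientation; "ft_force": force on the tool from outside, world axes, zero at the start; "ft_torque": the same for the moment, N m; "opening": finger opening in m; "grip_force": force on a finger pad.
Only numpy, scipy, OpenCV 4.12 (cv2) and the standard library are available. Lean on these libraries where they do the work, as an engineer would, in place of code of your own. Each camera call takes 0.05 s, during which the arm holds its last target. There are 200 camera calls.

## Working session

There is one attempt and no reset: what is moved stays moved. The work goes in short steps, each a Python script; the robot and the scene stay as the last script left them, time stands still between calls to the robot, and variables do not carry over. Pictures are saved under pics/ and viewed, at most 10 in all, crops included, and the job is handed in when it is done.

```bash
mkdir -p pics; ls; python3 - <<'E'
from station import manip
import cv2,numpy as np
for n in("top","scene"):
    p,d=manip.snapshot(n); cv2.imwrite(f"pics/{n}.png",p[:,:,::-1]); np.save(f"pics/{n}_d.npy",d); np.save(f"pics/{n}_p.npy",p)
    c=manip.camera_info(n); print(n,np.round(c["intrinsics"],1).tolist(),np.round(c["R"],3).tolist(),np.round(c["t"],3).tolist())
print(manip.get_obs()["t"],manip.get_obs()["tcp_rot"],manip.grasp_offset)
E
```

```text
pics
top [[425.0, 0.0, 316.9], [0.0, 425.0, 199.5], [0.0, 0.0, 1.0]] [[-0.01, -1.0, -0.024], [-0.996, 0.012, -0.091], [0.091, 0.023, -0.996]] [0.017, 0.588, 1.124]
scene [[379.5, 0.0, 322.3], [0.0, 379.5, 193.5], [0.0, 0.0, 1.0]] [[0.54, 0.842, -0.015], [0.667, -0.439, -0.602], [-0.513, 0.315, -0.798]] [-0.316, -0.34, 1.179]
0.1 [ 2.29831991e-01  9.73229986e-01 -7.30722740e-04 -3.39337424e-04] -0.0188
```

View pics/top.png

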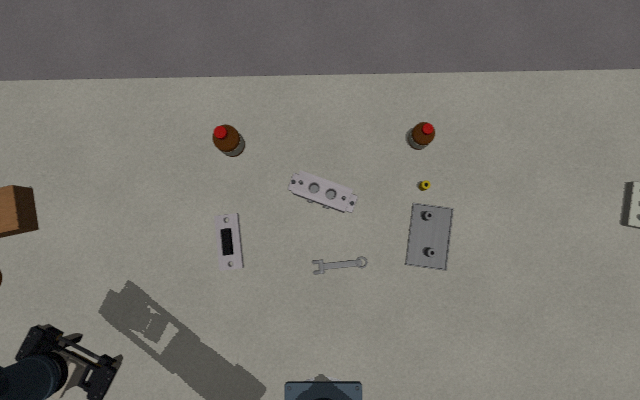

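View pics/scene.png

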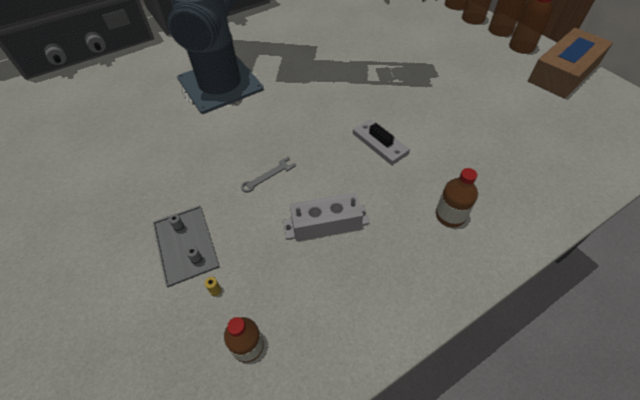

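Top view: block about (323,192), cover (230,242), tray (429,237) holding grey cartridges at (428,215) and (430,252). The yellow thing at (424,185), outside the tray, is the look-alike. Next is an enlarged crop to confirm.

```bash
cat > h.py <<'E'
import numpy as np,cv2
from station import manip
def ray(n,u,v,z,c=None):
    c=c or manip.camera_info(n); K,R,t=map(np.array,(c["intrinsics"],c["R"],c["t"]))
    a=np.array([(u-K[0,2])/K[0,0],(v-K[1,2])/K[1,1]])
    if n=="wrist":
        th=np.hypot(*a); a=a*np.sin(th)/th if th>1e-9 else a; d=np.array([*a,np.cos(th)])
    else: d=np.array([*a,1.])
    o=-R.T@t; w=R.T@d; return o+w*(z-o[2])/w[2]
E
python3 - <<'E'
from h import *
p=np.load("pics/top_p.npy")
a=cv2.resize(p[165:275,205:365],None,fx=5,fy=5,interpolation=cv2.INTER_CUBIC)
cv2.imwrite("pics/cropA.png",a[:,:,::-1])
b=cv2.resize(p[170:275,395:465],None,fx=5.5,fy=5.5,interpolation=cv2.INTER_CUBIC)
cv2.imwrite("pics/cropB.png",b[:,:,::-1])
for n,u,v,z in [("c0",428,215,.048),("c1",430,252,.048),("tray c",429,237,.005),("yellow",424,185,.045),("block",323,192,.055),("cover",230,242,.03)]: print(n,ray("top",u,v,z).round(3))
E
```

```text
c0 [ 0.542 -0.282  0.048]
c1 [ 0.445 -0.284  0.048]
tray c [ 0.484 -0.293  0.005]
yellow [ 0.622 -0.275  0.045]
block [ 0.605 -0.006  0.055]
cover [0.476 0.245 0.03 ]
```

View pics/cropA.png

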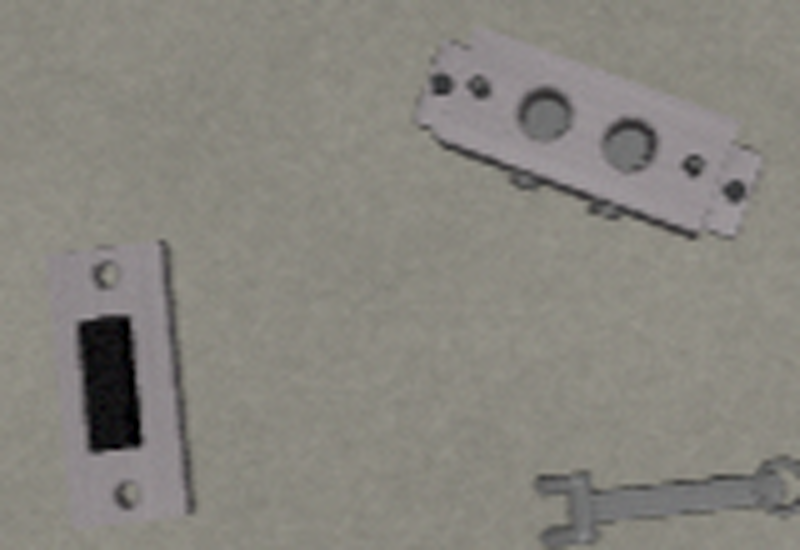

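View pics/cropB.png

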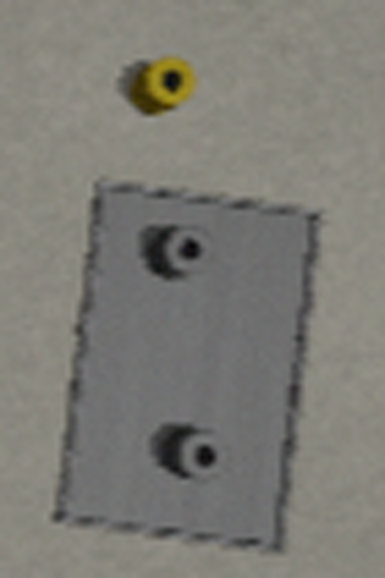

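Crop A shows the two empty bores with their dowels, and the cover with a hole either side of the black grip. Crop B shows two grey cartridges standing in the tray, tops at (190,249) and (206,456); the yellow one outside the tray at (170,80) is the look-alike, so I leave it alone.

```bash
cat >> h.py <<'E'
from scipy.spatial.transform import Rotation as Rt
def down(phi):  # tool z down, tool y along world direction phi (mod pi), joint-6 choice nearest mid-range
    best=None
    for k in (0,np.pi):
        y=np.array([np.cos(phi+k),np.sin(phi+k),0]); z=np.array([0,0,-1.]); x=np.cross(y,z)
        yield Rt.from_matrix(np.c_[x,y,z]).as_quat()
def ori(p,phi):
    c=[(abs(j[5]),q) for q in down(phi) if (j:=manip.inverse_kinematics(p,q)) is not None]
    return min(c,key=lambda a:a[0])[1]
def go(p,phi): p=list(p); manip.move_pose(p,ori(p,phi))
def shot(n,name):
    c=manip.camera_info(n); p,d=manip.snapshot(n); cv2.imwrite(f"pics/{name}.png",p[:,:,::-1]); np.savez(f"pics/{name}.npz",p=p,d=d,K=c["intrinsics"],R=c["R"],t=c["t"])
def ld(name):
    f=np.load(f"pics/{name}.npz"); return {"intrinsics":f["K"],"R":f["R"],"t":f["t"]},f["p"],f["d"]
E
python3 - <<'E'
from h import *
A=lambda U,V,z:ray("top",205+(U+.5)/5-.5,165+(V+.5)/5-.5,z)
B=lambda U,V,z:ray("top",395+(U+.5)/5.5-.5,170+(V+.5)/5.5-.5,z)
b0,b1=A(545,114,.055),A(630,144,.055); d0,d1=A(481,87,.08),A(695,165,.08)
h0,h1=A(107,274,.018),A(127,494,.018); g=A(111,384,.046)
c0,c1=B(190,249,.048),B(206,456,.048)
for n in "b0 b1 d0 d1 h0 h1 g c0 c1".split(): print(n,eval(n).round(4))
ang=lambda a,b:np.arctan2(*(b-a)[1::-1])
print("bores",np.linalg.norm(b0-b1),ang(b1,b0),"dow",np.linalg.norm(d0-d1),ang(d1,d0),(b0+b1)/2,(d0+d1)/2,"cover",np.linalg.norm(h0-h1),ang(h1,h0),(h0+h1)/2)
t0=manip.get_obs()["t"]
go([.49,-.28,.25],np.pi/2)
shot("wrist","wt"); print(manip.get_obs()["t"]-t0,manip.get_obs()["joint_positions"],manip.camera_info("wrist"))
E
```

```text
b0 [0.6177 0.0183 0.055 ]
b1 [ 0.6011 -0.0265  0.055 ]
d0 [0.6292 0.0507 0.08  ]
d1 [ 0.5872 -0.0597  0.08  ]
h0 [0.5371 0.2597 0.018 ]
h1 [0.4179 0.2476 0.018 ]
g [0.4774 0.2503 0.046 ]
c0 [ 0.5419 -0.2853  0.048 ]
c1 [ 0.4434 -0.2896  0.048 ]
bores 0.04778221325906201 1.217510013480119 dow 0.11806488965921891 1.207167358500622 [ 0.60941351 -0.00411088  0.055     ] [ 0.60819603 -0.00451424  0.08      ] cover 0.11981868248485492 0.1009581341828581 [0.47747057 0.25365937 0.018     ]
2.9 [-7.15393259e-01  2.65783760e-01  1.44838939e+00  1.57755441e-04
  1.42744627e+00  8.53900913e-01] {'intrinsics': array([[309.70691629,   0.        , 317.12897923],
       [  0.        , 309.70691629, 198.69822712],
       [  0.        ,   0.        ,   1.        ]]), 'R': array([[ 1.69100539e-03, -9.99998475e-01, -4.36179974e-04],
       [-9.53622451e-01, -1.74387366e-03,  3.01000298e-01],
       [-3.01000599e-01, -9.30421083e-05, -9.53623946e-01]]), 't': array([-0.27991261,  0.42227736,  0.56833851])}
```

View pics/wt.png

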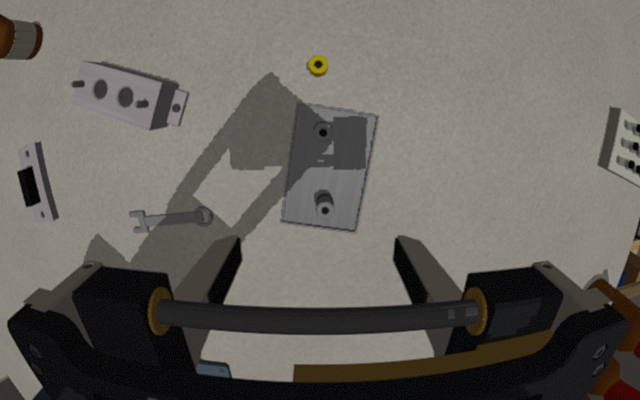

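Wrist view: cartridge tops at about (323,130) and (326,207), yellow at (318,64) outside the tray, block mouths at (100,89) and (125,97).

```bash
python3 - <<'E'
from h import *
c,p,d=ld("wt")
a=p[110:225,290:370]; cv2.imwrite("pics/wtc.png",cv2.resize(a,None,fx=5,fy=5,interpolation=cv2.INTER_CUBIC)[:,:,::-1])
for u,v in((323,131),(326,207)): print(ray("wrist",u,v,.048,c))
E
```

```text
[ 0.54221306 -0.28591334  0.048     ]
[ 0.44758839 -0.29026377  0.048     ]
```

View pics/wtc.png

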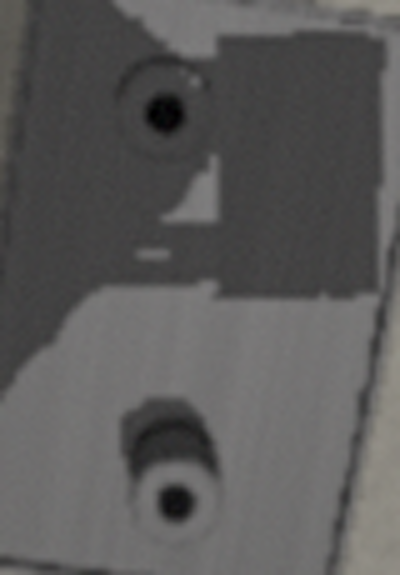

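```bash
cat >> h.py <<'E'
TH=1.2085            # block y axis heading
def pick(x,y,zt=.024):
    manip.move_gripper(.05,grip_force=15)
    go([x,y,.09],0); manip.movel([x,y,zt],v=.12)
    manip.move_gripper(0.0,grip_force=6); manip.move_gripper(.04)
    go([x,y,zt],np.pi/2); manip.move_gripper(0.0,grip_force=25)
    o=manip.get_obs(); print("grip",o["opening"],o["grip_force"],o["t"])
    manip.movel([x,y,.13],v=.2)
E
python3 - <<'E'
from h import *
pick(.5415,-.2853)
go([.575,-.005,.22],TH+np.pi/2)
shot("wrist","wb"); print(manip.get_obs()["t"],manip.get_obs()["opening"])
E
```

```text
grip 0.023581241491109052 24.991091194096953 8.8
10.675 0.02341878185709177
```

View pics/wb.png

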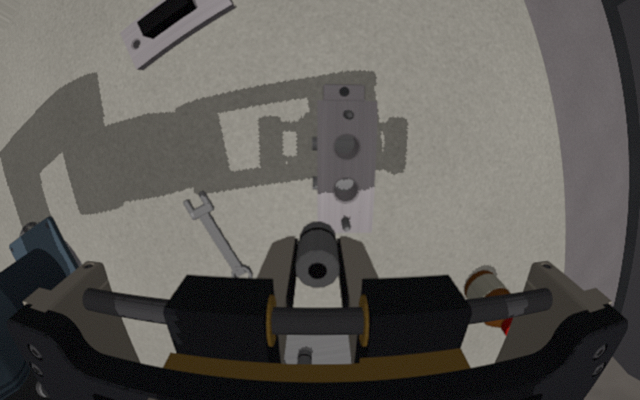

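Cartridge is held, seal ring near its lower end. Block ahead: bores near (346,146) and (346,188), dowels (348,114) and (346,222). One crop for precision.

```bash
python3 - <<'E'
from h import *
c,p,d=ld("wb")
a=p[80:235,300:390]; a=np.clip(a.astype(float)*1.8,0,255).astype(np.uint8)
cv2.imwrite("pics/wbc.png",cv2.resize(a,None,fx=3.8,fy=3.8,interpolation=cv2.INTER_CUBIC)[:,:,::-1])
for u,v,z in((346,146,.055),(346,188,.055),(348,114,.08),(346,222,.08)): print(ray("wrist",u,v,z,c).round(4))
E
```

```text
[0.6169 0.0204 0.055 ]
[ 0.6012 -0.0236  0.055 ]
[0.6286 0.0535 0.08  ]
[ 0.5892 -0.0515  0.08  ]
```

View pics/wbc.png

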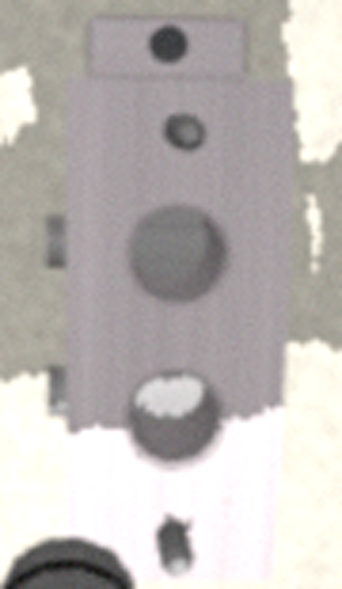

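```bash
sed -i 's/^TH=.*/TH=1.214\nB0=np.array([.6174,.0192]); B1=np.array([.6006,-.0258])/' h.py
cat >> h.py <<'E'
def insert(b):
    go([*b,.11],TH+np.pi/2)
    offs=[(0,0)]+[(r*np.cos(a),r*np.sin(a)) for r in(.0015,.003) for a in np.arange(6)*np.pi/3]
    ok=False
    for dx,dy in offs:
        x,y=b[0]+dx,b[1]+dy
        if (dx,dy)!=(0,0): manip.movel([x,y,.079],v=.1)
        hit=manip.movel([x,y,.059],v=.04 if dx else .06,until_force=5)
        z=manip.get_obs()["position"][2]; print("try",dx,dy,hit,z)
        if z<.068: ok=True; break
    o=manip.get_obs(); print("ins",ok,o["position"],o["ft_force"],o["t"])
    return ok
E
python3 - <<'E'
from h import *
if insert(B0):
    manip.move_gripper(.036)
    manip.sleep(.2); p=manip.get_obs()["position"]
    manip.movel([p[0],p[1],.16],v=.25)
print(manip.get_obs()["t"])
E
```

```text
try 0 0 False 0.05932158146484834
ins True [0.61775872 0.01918238 0.05932158] [-0.85437976  0.52066447 -0.34531727] 12.225
13.45
```

```bash
python3 - <<'E'
from h import *
pick(.4445,-.2898)
ok=insert(B1)
if ok:
    manip.move_gripper(.036); manip.sleep(.2); p=manip.get_obs()["position"]
    manip.movel([p[0],p[1],.16],v=.25)
    go([.575,-.005,.22],TH+np.pi/2); shot("wrist","wc")
    c,p,d=ld("wc"); a=np.clip(p[80:280,270:410].astype(float)*1.5,0,255).astype(np.uint8)
    cv2.imwrite("pics/wcc.png",cv2.resize(a,None,fx=3,fy=3)[:,:,::-1])
print(manip.get_obs()["t"])
E
```

```text
grip 0.023998909341841054 24.95752608636394 18.875
try 0 0 False 0.059351123691144425
ins True [ 0.60096004 -0.02579092  0.05935112] [ 0.34558613 -0.39936559 -0.66544387] 21.7333
23.3833
```

View pics/wcc.png

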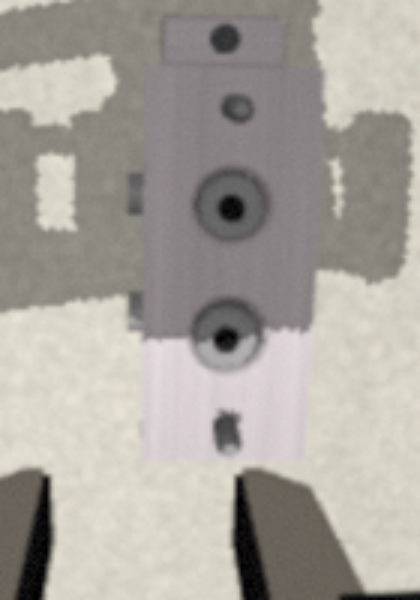

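Both cartridges sit in the bores, upright, at crop (231,205) and (227,335). Now I check their height in the depth image and pick up the cover.

```bash
python3 - <<'E'
from h import *
c,p,d=ld("wc"); K,R,t=c["intrinsics"],c["R"],c["t"]
def z(u,v):
    a=np.array([(u-K[0,2]),(v-K[1,2])])/K[0,0]; th=np.hypot(*a); r=np.array([*(a/th*np.tan(th)),1]); return (R.T@(r*d[int(round(v)),int(round(u))]-t))[2].round(4)
for U,V in((212,205),(250,205),(210,335),(245,335),(180,270),(270,270)): print(z(270+U/3,80+V/3),end=" ")
phi=.101+np.pi/2; x,y=.4775,.252
manip.move_gripper(.06); go([x,y,.10],phi); shot("wrist","wv")
manip.movel([x,y,.023],v=.12,until_force=8); print(manip.get_obs()["position"])
manip.move_gripper(0,grip_force=50); o=manip.get_obs(); print(o["opening"],o["grip_force"],o["position"],o["t"])
E
```

```text
0.0607 0.0588 0.0581 0.0607 0.0542 0.054 [0.47810228 0.25202281 0.02348303]
0.02310555967034899 49.99995946884155 [0.47765986 0.25236569 0.0232608 ] 26.8917
```

```bash
python3 - <<'E'
from h import *
C=(B0+B1)/2
manip.movel([.4777,.2524,.14],v=.2); print("lift",manip.get_obs()["opening"],manip.get_obs()["ft_force"])
go([*C,.135],TH+np.pi/2); print(manip.get_obs()["position"],manip.get_obs()["t"])
shot("wrist","wd")
hit=manip.movel([*C,.0875],v=.06,until_force=6); o=manip.get_obs(); print(hit,o["position"],o["ft_force"],o["t"])
E
```

```text
lift 0.02351612824079506 [ 0.19664715 -0.14599792 -3.78985801]
[ 0.60835016 -0.00261636  0.13412103] 29.0167
False [ 0.60888503 -0.00354392  0.08743292] [ 0.08712541 -2.67522222 -3.77478421] 30.0083
```

```bash
python3 - <<'E'
from h import *
C=(B0+B1)/2
hit=manip.movel([*C,.072],v=.02,until_force=24); manip.sleep(.5); o=manip.get_obs(); print(hit,o["position"],o["ft_force"],o["ft_torque"],o["opening"],o["grip_force"],o["t"])
shot("wrist","we"); shot("scene","se")
c,p,d=ld("se"); K,R,t=c["intrinsics"],c["R"],c["t"]
a=p[150:260,265:395]; cv2.imwrite("pics/sec.png",cv2.resize(a,None,fx=5,fy=5,interpolation=cv2.INTER_CUBIC)[:,:,::-1])
E
```

```text
True [ 0.60924071 -0.00369031  0.07890546] [-1.88533723 -0.72793447  9.24768948] [-0.0065477   0.56453951 -0.05473636] 0.023453563135892856 50.00500559806824 31.1
```

View pics/sec.png

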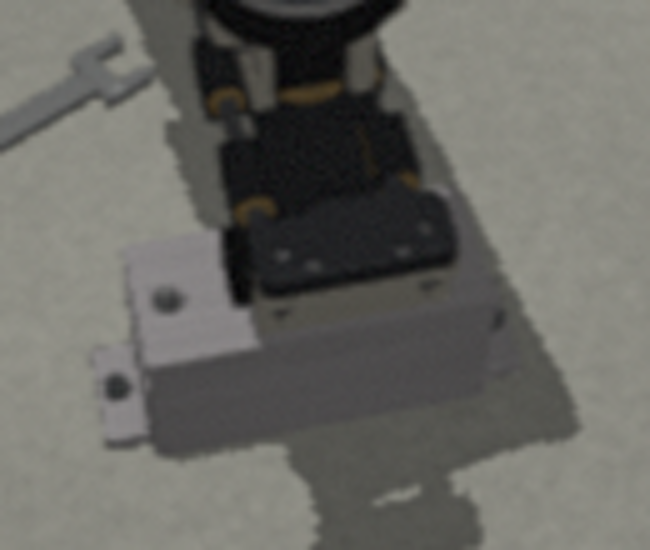

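The cover is on both dowels and nearly shut, but a 9 N push is slightly short of flush (about 11.6 N needed), so I press further.

```bash
python3 - <<'E'
from h import *
C=(B0+B1)/2; z=.0785
for i in range(14):
    manip.movel([*C,z],v=.02); manip.sleep(.15); o=manip.get_obs(); f=o["ft_force"][2]
    print(round(z,4),o["position"].round(4),round(f,1),o["opening"].round(4))
    if f>26: break
    z-=.0005
manip.sleep(.4); o=manip.get_obs(); print(o["position"],o["ft_force"],o["ft_torque"],o["t"])
E
```

```text
Traceback (most recent call last):
AttributeError: 'float' object has no attribute 'round'
```

```bash
python3 - <<'E'
from h import *
C=(B0+B1)/2; z=.0785
for i in range(14):
    manip.movel([*C,z],v=.02); manip.sleep(.15); o=manip.get_obs(); f=o["ft_force"][2]
    print(round(z,4),np.round(o["position"],4),round(f,1),o["t"])
    if f>26: break
    z-=.0005
manip.sleep(.4); o=manip.get_obs(); print(o["position"],o["ft_force"],o["ft_torque"],o["t"])
E
```

```text
0.0785 [ 0.6093 -0.0035  0.0801] 6.8 32.0083
0.078 [ 0.6094 -0.0035  0.0799] 8.8 32.4083
0.0775 [ 0.6094 -0.0035  0.0796] 11.6 32.8083
0.077 [ 0.6095 -0.0035  0.0794] 11.3 33.2083
0.0765 [ 0.6094 -0.0035  0.079 ] 11.7 33.6083
0.076 [ 0.6095 -0.0035  0.0786] 13.6 34.0083
0.0755 [ 0.6094 -0.0036  0.0783] 14.3 34.4083
0.075 [ 0.6094 -0.0037  0.0783] 17.3 34.8083
0.0745 [ 0.6094 -0.0037  0.0782] 19.8 35.2083
0.074 [ 0.6094 -0.0037  0.0782] 23.4 35.6083
0.0735 [ 0.6094 -0.0037  0.0782] 25.9 36.0083
0.073 [ 0.6094 -0.0037  0.0782] 29.4 36.4083
[ 0.60942441 -0.00370997  0.07823716] [-12.44592264  -1.81832975  29.07644032] [-0.27275451  2.31419312 -0.22876854] 36.8083
```

Hard stop at TCP z = 0.0782, where flush was expected at 0.0783. The force climbs steeply there, so the cover is flush and held.

```bash
python3 -c "
from station import manip
print(manip.job_done())"
```

```text
the job is handed in; nothing more can be done
None
```

I handed the job in at about 37 s with both cartridges seated in their bores and the cover on the dowels, held pressed flush at about 29 N; the station returned no verdict.

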